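# Slide the rack's shelf board home into its notches

### The arm

A 6-joint arm with a two-finger parallel gripper is mounted at the origin on the work surface. World frame = base frame: x ahead of the robot, y to its left, z up, the work surface at z = 0. Lengths are in mm, angles in degrees, forces in N, time in s.
With the tool pointing down it reaches from about 300 to 950 mm from the base axis. Payload 3.1 kg.
Tool frame: the origin (TCP) lies between the finger pads; the fingertips stand 14 mm ahead of it and the grasp point (between the pads) lies 5 mm behind it (manip.finger_overhang is the distance from the TCP to the fingertips, in mm); z points along the fingers, y is the direction in which the jaws open and shut (so a half turn about z gives the same grasp; the last joint's range is limited). The gripper opens to 85 mm and grips with 20 to 120 N. Pads are 22 mm wide; open, the fingers measure 114 mm over their backs; the gripper's body (76 mm by 85 mm) begins 54 mm behind the grasp point. The pads swing forward as they close: fully open they stand 13 mm farther back than shut.
Start: joints at [-69.139, 17.653, 93.61, -0, 68.738, -3.994], TCP at [262.676, -567.127, 245.272] pointing down, gripper open.
Joint ranges: [-175.34, 175.34], [-45.06, 112.39], [2.9, 150.54], [-68.45, 248.45], [3.09, 151.38], [-168.51, 168.51]. Speed limits (degrees/s): [159.86, 159.86, 180, 180, 180, 180].

### API

Orientations are given as a 3x3 rotation matrix whose columns are the frame's x, y, z axes.
In Python, from plant import manip, vision gives the robot as it stands. The module is installed in compiled form; this text tells all that it offers.
- The arm moves only by the tool send_rows, never from a script. Its argument "targets" is a list of rows, each a list of 5 numbers: the shift along the world's x, y, z as a fraction of full scale, then the turn about the world's z as a fraction of full scale, then the opening, from 0 (shut) to 1 (fully open). A call has 1 to 10 rows; each row is the pose to reach, as a shift and turn from the pose commanded when the call began, turning the shorter way round; what a row does not reach only later rows make up. Full scale, the value 1, is 0.15 m for a shift and 180 degrees for a turn. A row lasts 1/12 s, in which the tool goes at most 41.7 mm and 7.16 degrees, less where a joint would pass 70% of its speed; a pose out of reach is approached as far as the arm can. A call with a number of a shift or a turn outside -1 to 1 is refused whole. A call with a gripper value outside its range is refused whole. The fingers move at their own pace and stop on an object; "grip_force" is the grip in N (left out, the last holds). Time passes only in rows, so rows that repeat a pose let the fingers close. It gives the time, the measured TCP pose, the force and the opening at its end, in the units of the state.
- manip.get_state(): the state, without advancing time (a new reading comes with each control period).
- vision.read_camera(name): name is "scene" or "top" or "wrist"; returns the picture (400x640x3 uint8, blue, green, red); there is no depth.
- vision.calibration(name): a dict with "camera_matrix" (3x3 intrinsics, pixels), "world_from_camera" (4x4, takes a point from camera to world coordinates); the wrist camera has in their place "hand_eye" (4x4, takes a point from camera to tool coordinates, whose origin is the TCP and whose axes are the flange's). Camera axes: x right, y up, looking along -z (the intrinsics and any distortion apply to the point x, -y, -z); pixel columns grow to the right and rows downward; lengths in mm; the calibration is good to about 2 mm. The wrist camera is an equidistant fisheye: a pixel r from the principal point sees the ray r / f radians off the axis. A picture is of the moment at which its call begins: read the wrist's pose just before it. calibration takes no time and is no camera call.
- manip.close_job(): hands the job in, once; it reports no verdict.
The state is a dict: "time_s": time; "q": joint angles; "qd": joint speeds; "joint_torque": joint torques, N m; "eef_pos": TCP position; "ee_rot": TCP orientation; "contact_force": force on the tool from outside, world axes, zero at the start; "moment": the same for the moment, N m; "width": opening from 0.0 (shut) to 1.0 (fully open).
Only numpy, scipy, OpenCV 4.12 (cv2) and the standard library are available. Lean on these libraries where they do the work, as an engineer would, in place of code of your own. Each camera call takes 0.05 s, during which the arm holds its last target.

### The job

The shelf board of the little paper rack has been pulled forward. With your fingertips, gently push it back along the runners until you feel its two battens drop into the notches on both sides and the board lies low and level, then take your hand away. The glass bowl rides along standing on the board: do not touch it, do not lift or tip the board, and leave the turntable and everything else on the desk as it is.

Things in the scene. Friction and masses are not known exactly. Their poses are not given: they have to be found in the camera images.
- rack: plywood A4 paper rack fixed to the desk, 300 mm deep (x), 252 wide (y), 112 high, open at the front; side panels 12 thick, 228 apart inside. Origin under its centre at desk height; x level from front to back (the way home), y left, z up. Inside each panel a runner 16 wide, full depth, top at z=80, has two notches centred at x=-50 and x=120, each 18 long, 8 deep, walls upright. Paper inside, top z=41
- board: loose plywood shelf board, 222 wide, 210 deep, 9 thick, about 0.32 kg, with two battens across its underside, 12 thick, 6 high, centred 85 mm ahead of and behind its middle. Origin: its centre, level with the battens' undersides; x to the back. Starts level, 45-85 mm too far forward, battens on top of the runners; slides at 2-5 N, up to 9 to start it; drops 6 mm by its own weight when home, then stops against the notches
- home (a point): point of the rack where the board's origin lies when the battens are down in the notches: rack x=35 mm, z=74 mm; the fit is loose, 3 mm either way along x
- board_front (a point): middle of the board's front edge face (222 mm wide, 9 mm high), half-way up it, 105 mm ahead of the board's origin; 90.5 mm above the desk while riding on the runners, 84.5 mm when home. The front edge is then at rack x=-70 mm, between the side panels, 80 mm in from the rack's front
- board_back (a point): middle of the board's back edge face, half-way up it, 105 mm behind the board's origin
- bowl: small glass bowl, 90 mm across the rim, 40 mm high, 0.14 kg, standing loose on the board a little behind its middle; origin under its centre, z up
- platter (a joint): turn of the white plastic turntable platter (260 mm across, rim 31 mm above the desk) that stands beside the rack and turns freely, rad, 0 at the start
- turntable: round foot of the turntable, fixed to the desk; origin at its centre at desk height
- tape: roll of clear tape, 86 mm across, 19 mm high, lying on the turntable; origin under its centre
- stapler: chrome stapler, 128 mm long, 34 mm wide, 53 mm high, on the turntable; origin under its centre, x along it
- eraser: eraser block 46 x 21 x 13 mm on the turntable; origin under its centre
- clip: steel binder clip, 41 mm wide, 45 mm high with its wire handles, on the turntable; origin under its centre
- mug: white mug with pencils, 82 mm across, about 150 mm high with the pencils, at the side of the desk; origin under its centre
- clock: small round alarm clock, 84 mm across, 93 mm high, at the side of the desk; origin under its centre
Mind the look-alikes: they are no part of the job. What is shaped like the bowl but purple or yellow is not meant.

How it is judged:
By the outcome, as a careful person would: the job done as asked, in the order asked, and still so for the second after the job is handed in, with the robot touching nothing.
It also fails if it takes over 35 s, if anything falls off the work surface, if the arm or the gripper's body presses on something with over 40 N, if the wrist force passes 120 N, or if a joint passes its speed limit or range.

## Working session

There is one attempt and no reset: what is moved stays moved. The work goes in short steps, Python scripts to look and compute and a tool call to move; the robot and the scene stay as the last step left them, time stands still between calls to the robot, and variables do not carry over. Pictures are saved under pics/ and viewed, and the job is handed in when it is done.

Besides the shell and the picture viewer there is one more tool, called after ">>>" as name([rows], argument=value, ...), one row to a line, values as JSON. send_rows: Moves the arm, as the interface text tells. Shift numbers are shares of 0.15 m and turn numbers shares of 180 degrees, none past 1 either way. Its arguments: {"type":"object","properties":{"targets":{"type":"array","items":{"type":"array","items":{"type":"number","minimum":-1,"maximum":1}}},"grip_force":{"type":"number"}},"required":["targets"]}

```bash
mkdir -p pics; python3 - <<'E'
from plant import manip, vision
import cv2
s=manip.get_state(); print(s)
print(manip.finger_overhang)
for n in ("scene","top","wrist"):
    cv2.imwrite(f"pics/{n}0.png",vision.read_camera(n)); print(n,vision.calibration(n))
E
```

```text
{'time_s': 0.0, 'q': array([-6.91391809e+01,  1.77057249e+01,  9.36882631e+01,  6.55381745e-04,
        6.87374164e+01, -3.99447841e+00]), 'qd': array([-0.05257109, -0.04697432, -0.05015126, -0.00017949, -0.03854579,
        0.04953309]), 'joint_torque': array([ 8.82244258e-04, -4.15247548e+01, -2.76668054e+01,  1.43087739e-06,
        1.03014856e-02,  7.26584574e-06]), 'eef_pos': array([ 262.39566364, -566.39272404,  244.04422702]), 'ee_rot': array([[ 9.07374050e-01,  4.20323306e-01, -8.06729822e-04],
       [ 4.20324046e-01, -9.07371527e-01,  2.14689455e-03],
       [ 1.70386148e-04, -2.28712435e-03, -9.99997370e-01]]), 'contact_force': array([-0.44034334, -0.52542112,  0.26871173]), 'moment': array([ 0.04165708, -0.05645277, -0.03037786]), 'width': 0.999930804048688}
14.0
scene {'camera_matrix': array([[427.96020904,   0.        , 310.40344701],
       [  0.        , 427.96020904, 193.00267808],
       [  0.        ,   0.        ,   1.        ]]), 'world_from_camera': array([[-3.06215367e-02, -6.30229855e-01,  7.75804519e-01,
         1.48787280e+03],
       [ 9.99518817e-01, -2.3
[... 600 characters left out ...]
   [-1.57988955e-02,  1.23079831e-01,  9.92271006e-01,
         1.18214859e+03],
       [ 0.00000000e+00,  0.00000000e+00,  0.00000000e+00,
         1.00000000e+00]])}
wrist {'camera_matrix': array([[309.70691629,   0.        , 319.14803851],
       [  0.        , 309.70691629, 196.0093347 ],
       [  0.        ,   0.        ,   1.        ]]), 'hand_eye': array([[ 3.20412325e-04,  9.60106055e-01,  2.79635942e-01,
         7.08598023e+01],
       [ 9.99999876e-01, -4.14515830e-04,  2.77385204e-04,
         1.66148679e-01],
       [ 3.82232738e-04,  2.79635818e-01, -9.60106069e-01,
        -1.28191719e+02],
       [ 0.00000000e+00,  0.00000000e+00,  0.00000000e+00,
         1.00000000e+00]])}
```

View pics/scene0.png

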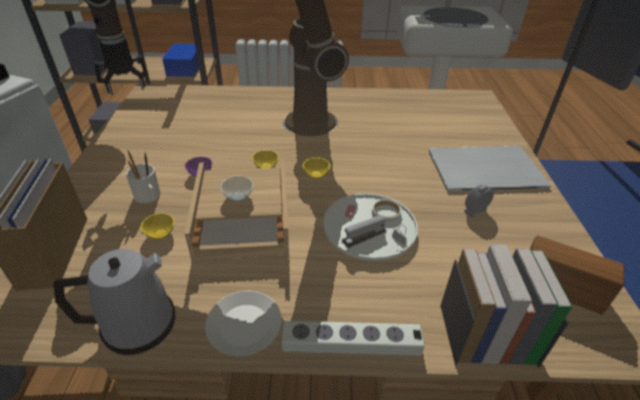

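View pics/top0.png

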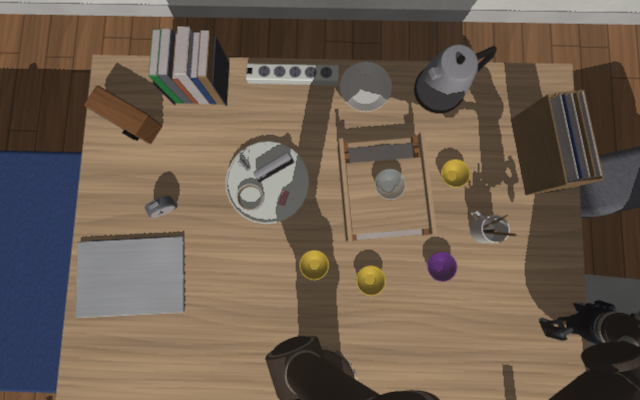

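View pics/wrist0.png

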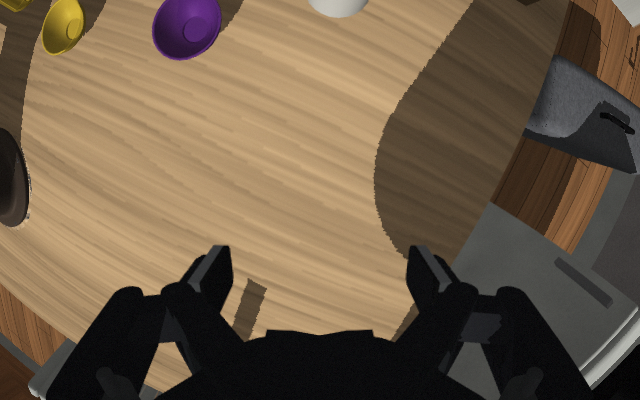

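The board appears to be pulled toward the robot, with the dark paper gap at the far end. I'll zoom in to check.

```bash
python3 - <<'E'
import cv2
a=cv2.imread('pics/top0.png')[125:250,325:450]; cv2.imwrite('pics/topz.png',cv2.resize(a,None,fx=4.8,fy=4.8,interpolation=cv2.INTER_CUBIC))
a=cv2.imread('pics/scene0.png')[145:265,175:305]; cv2.imwrite('pics/scenez.png',cv2.resize(a,None,fx=5,fy=5,interpolation=cv2.INTER_CUBIC))
E
```

```text
(no output)
```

View pics/topz.png

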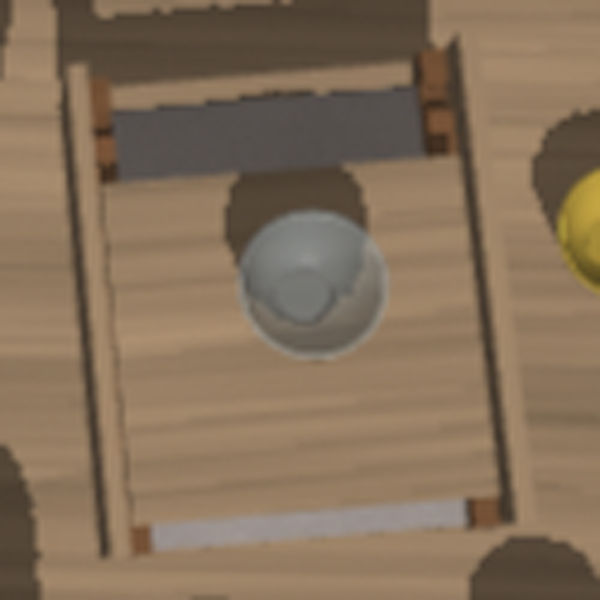

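View pics/scenez.png

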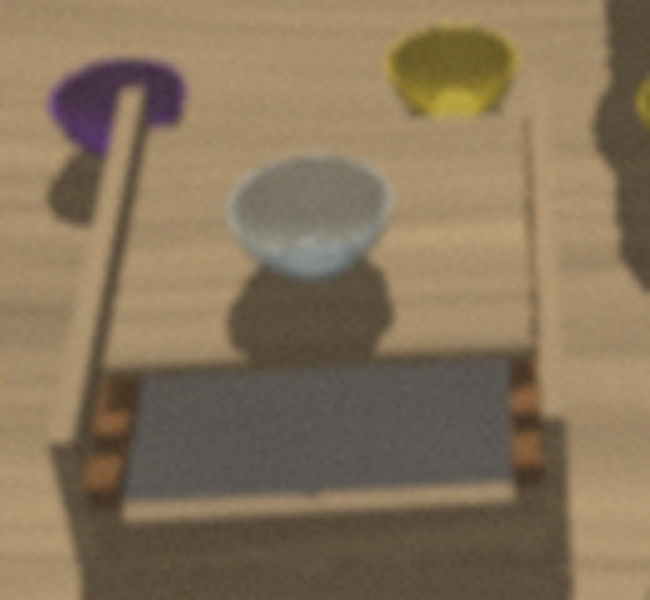

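```bash
cat > h.py <<'E'
import numpy as np
from plant import manip, vision
def proj(n,P):
    c=vision.calibration(n); T=np.linalg.inv(c['world_from_camera']); P=np.atleast_2d(P)
    p=(T[:3,:3]@P.T).T+T[:3,3]; K=c['camera_matrix']
    return np.c_[K[0,0]*p[:,0]/-p[:,2]+K[0,2], K[1,1]*-p[:,1]/-p[:,2]+K[1,2]]
def rack(p,L):
    x,y,th=p[:3]; L=np.atleast_2d(L); c,s=np.cos(th),np.sin(th)
    return np.c_[x+c*L[:,0]-s*L[:,1], y+s*L[:,0]+c*L[:,1], L[:,2]]
E
cat > fit.py <<'E'
from h import *
from scipy.optimize import least_squares
Z=lambda u,s,o:[(u[0]+.5)/s-.5+o[0],(u[1]+.5)/s-.5+o[1]]
top=[((-150,126),(108,553)),((-150,114),(132,553)),((150,126),(70,66)),((150,114),(90,66)),((-150,-114),(512,522)),((-150,-126),(535,522)),((150,-114),(460,38)),((150,-126),(482,38))]
sc=[((150,-126),(52,442)),((150,-114),(80,440)),((-150,-126),(122,87)),((-150,-114),(146,88)),((150,114),(548,418)),((150,126),(567,418))]
bt=[((-105,111),(133,525)),((-105,-111),(499,497)),((105,111),(103,182)),((105,-111),(460,155))]
bs=[((105,-111),(105,370)),((105,111),(535,350))]
def f(p):
    r=[]
    for n,l,s,o in(('top',top,4.8,(325,125)),('scene',sc,5,(175,145))):
        r.append(proj(n,rack(p,[(*a,112) for a,_ in l]))-[Z(b,s,o) for _,b in l])
    for n,l,s,o in(('top',bt,4.8,(325,125)),('scene',bs,5,(175,145))):
        r.append(proj(n,rack(p,[(a[0]+p[3],a[1]+p[4],95) for a,_ in l]))-[Z(b,s,o) for _,b in l])
    return np.vstack(r).ravel()
s=least_squares(f,[600,-180,0,-20,0],loss='soft_l1',x_scale=[10,10,.1,10,5])
p=s.x; print(p,np.degrees(p[2])); print(f(p).reshape(-1,2).round(2))
print('front',rack(p,[[p[3]-105,0,90.5]]),'front home',rack(p,[[-70,0,84]]), 'rack front',rack(p,[[-150,0,84]]))
E
python3 fit.py
```

```text
[ 5.90370587e+02 -1.72604997e+02  1.07822275e-01 -2.66384207e+01
 -1.16072675e+00] 6.1777612891058755
[[-0.05  0.56]
 [-0.83  0.23]
 [-1.22 -0.32]
 [-1.31 -0.65]
 [ 0.22  0.29]
 [-0.34 -0.05]
 [-0.9  -1.12]
 [-1.4  -1.45]
 [-1.32 -0.46]
 [-1.9  -0.31]
 [ 0.05 -0.32]
 [-0.66 -0.69]
 [-1.38 -0.6 ]
 [-0.3  -0.84]
 [-0.63 -0.3 ]
 [-0.16 -0.59]
 [-0.81  0.18]
 [-0.27 -0.26]
 [-1.06 -1.05]
 [-0.89 -1.17]]
front [[ 459.49661622 -186.7710651    90.5       ]] front home [[ 520.77709077 -180.1379402    84.        ]] rack front [[ 441.24166615 -188.74701853   84.        ]]
```

>>> send_rows([
  [0.335,1,0,-0.104,1],
  [0.335,1,0,-0.104,1],
  [0.335,1,0,-0.104,1],
  [0.335,1,0,-0.104,1],
  [0.335,1,0,-0.104,1],
])

```text
time_s: 0.57
eef_pos: [313.7, -411.0, 244.1]
ee_rot: [[0.994, 0.11, -0.001], [0.111, -0.994, 0.006], [-0.0, -0.006, -1.0]]
contact_force: [-0.5, -0.4, -1.4]
width: 1.004
```

>>> send_rows([
  [0.335,1,0,0,1],
  [0.335,1,0,0,1],
  [0.335,1,0,0,1],
  [0.335,1,0,0,1],
  [0.335,1,0,0,1],
])

```text
time_s: 0.98
eef_pos: [363.8, -262.4, 244.8]
ee_rot: [[0.994, 0.111, -0.0], [0.111, -0.994, 0.004], [0.0, -0.004, -1.0]]
contact_force: [0.3, 0.3, -0.2]
width: 1.0
```

>>> send_rows([
  [0.335,0.495,0,0,1],
  [0.335,0.495,0,0,1],
  [0.335,0.495,0,0,1],
  [0.335,0.495,0,0,1],
])

```text
time_s: 1.32
eef_pos: [414.5, -192.0, 245.3]
ee_rot: [[0.994, 0.111, 0.0], [0.111, -0.994, -0.0], [0.0, 0.0, -1.0]]
contact_force: [-0.0, -0.5, -0.2]
width: 0.997
```

```bash
python3 - <<'E'
from h import *
import cv2
s=manip.get_state(); print(s['time_s'],s['eef_pos'],s['ee_rot'],s['contact_force'])
for n in ("wrist","top"): cv2.imwrite(f"pics/{n}1.png",vision.read_camera(n))
np.savez('w1.npz',p=s['eef_pos'],R=s['ee_rot'])
E
```

```text
1.3167 [ 414.45798102 -192.02522511  245.30994809] [[ 9.93820145e-01  1.11002187e-01  1.85252009e-04]
 [ 1.11002255e-01 -9.93820070e-01 -4.08965700e-04]
 [ 1.38711077e-04  4.27001742e-04 -9.99999899e-01]] [-0.03618585 -0.54177249 -0.1847628 ]
```

View pics/wrist1.png

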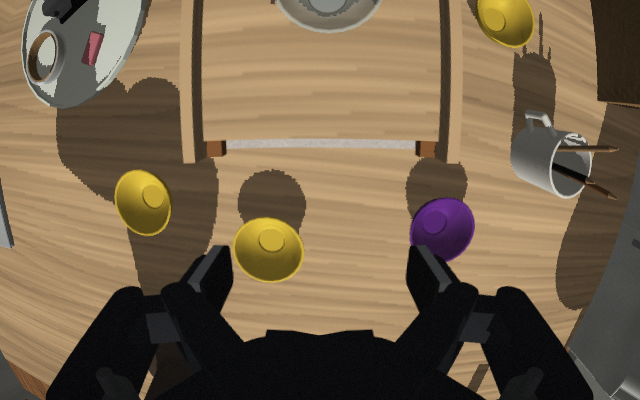

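```bash
python3 - <<'E'
import cv2
a=cv2.imread('pics/wrist1.png')[90:190,170:480]
cv2.imwrite('pics/w1l.png',cv2.resize(a[:,:80],None,fx=6,fy=6,interpolation=cv2.INTER_CUBIC))
cv2.imwrite('pics/w1r.png',cv2.resize(a[:,230:],None,fx=6,fy=6,interpolation=cv2.INTER_CUBIC))
E
```

```text
(no output)
```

View pics/w1l.png

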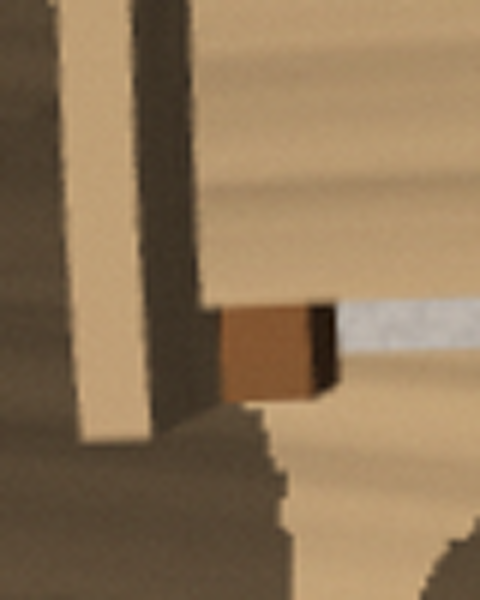

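View pics/w1r.png

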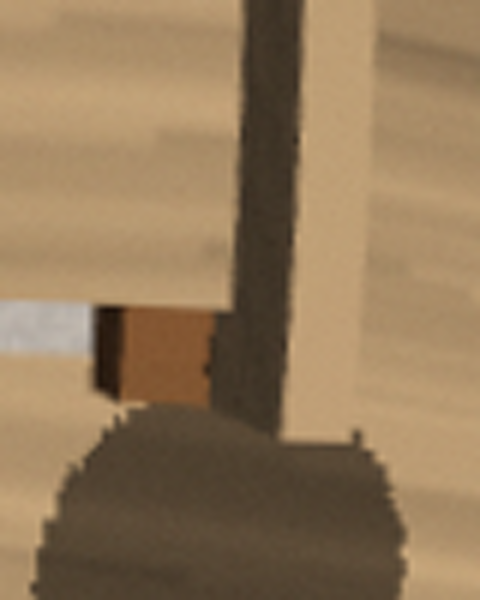

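```bash
cat >> h.py <<'E'
def wray(uv,p,R,z):
    c=vision.calibration('wrist');K=c['camera_matrix'];H=c['hand_eye']
    d=(np.array(uv)-K[:2,2])/K[0,0]; r=np.hypot(*d); a=r
    v=np.array([np.sin(a)*d[0]/r,-np.sin(a)*d[1]/r,-np.cos(a)])
    D=R@H[:3,:3]@v; O=p+R@H[:3,3]
    return O+D*(z-O[2])/D[2]
E
python3 - <<'E'
from h import *
w=np.load('w1.npz');p,R=w['p'],w['R']
g={}
for n,u,o,z in [('PLo',(80,441),170,112),('PLi',(151,441),170,112),('BL',(201,306),170,95),('RLo',(221,401),170,80),('RLi',(309,398),170,80),('PRi',(281,440),400,112),('PRo',(355,443),400,112),('BR',(232,308),400,95),('RRi',(121,402),400,80),('RRo',(212,404),400,80)]:
    g[n]=wray(((u[0]+.5)/6-.5+o,(u[1]+.5)/6-.5+90),p,R,z); print(n,g[n].round(1))
for a,b in(('PLo','PRo'),('PLi','PRi'),('BL','BR'),('RLi','RRi'),('RLo','RRo')):
    d=g[a]-g[b]; print(a,b,np.linalg.norm(d),np.degrees(np.arctan2(-d[0],d[1])),(g[a]+g[b])/2)
E
```

```text
PLo [426.6 -65.5 112. ]
PLi [427.6 -77.6 112. ]
BL [446.2 -78.6  95. ]
RLo [428.4 -77.2  80. ]
RLi [430.2 -92.9  80. ]
PRi [ 453.1 -304.   112. ]
PRo [ 454.5 -316.7  112. ]
BR [ 470.7 -299.2   95. ]
RRi [ 451.5 -288.4   80. ]
RRo [ 453.5 -304.7   80. ]
PLo PRo 252.707730994391 6.343941701525915 [ 440.51937926 -191.10517333  112.        ]
PLi PRi 227.82418196050088 6.449060456990095 [ 440.34721698 -190.78525394  112.        ]
BL BR 221.91265495650745 6.344447498242551 [ 458.4859949  -188.89847454   95.        ]
RLi RRi 196.6387427423757 6.216314243836604 [ 440.88054411 -190.64969513   80.        ]
RLo RRo 228.81910851781953 6.28851255769206 [ 440.96174409 -190.96236992   80.        ]
```

>>> send_rows([
  [0,0,-0.25,0,1],
  [0,0,-0.5,0,1],
  [0,0,-0.75,0,1],
  [0,0,-1,0,1],
  [0,0,-1,0,1],
  [0,0,-1,0,1],
])

```text
time_s: 1.92
eef_pos: [410.7, -193.1, 93.4]
ee_rot: [[0.994, 0.105, -0.006], [0.105, -0.994, 0.003], [-0.006, -0.004, -1.0]]
contact_force: [-0.6, -0.1, -0.0]
width: 0.999
```

>>> send_rows([
  [0,0,-0.1,0,1],
  [0,0,-0.1,0,1],
  [0,0,-0.1,0,1],
  [0,0,-0.1,0,1],
])

```text
time_s: 2.25
eef_pos: [414.9, -194.2, 82.7]
ee_rot: [[0.994, 0.106, 0.004], [0.106, -0.994, -0.002], [0.003, 0.003, -1.0]]
contact_force: [0.2, 1.1, 0.0]
width: 1.002
```

```bash
python3 - <<'E'
from h import *
import cv2
s=manip.get_state(); print(s['time_s'],s['eef_pos'],s['contact_force'])
cv2.imwrite(f"pics/wrist2.png",vision.read_camera('wrist'))
cv2.imwrite(f"pics/scene2.png",cv2.resize(vision.read_camera('scene')[120:270,150:350],None,fx=4,fy=4))
E
```

```text
2.25 [ 414.93702414 -194.23513894   82.67267503] [0.22541655 1.10320292 0.02753635]
```

View pics/wrist2.png

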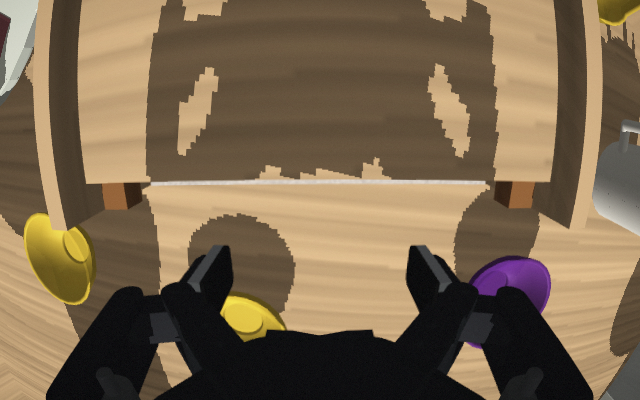

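View pics/scene2.png

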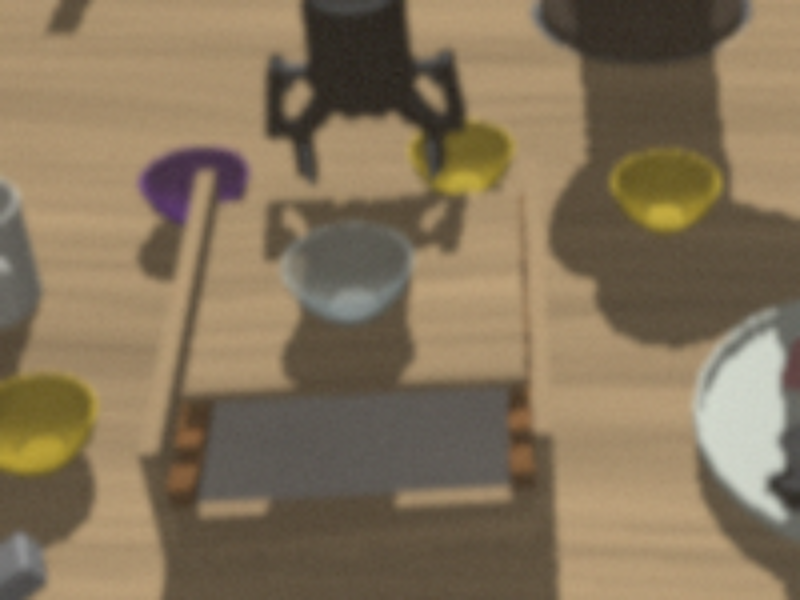

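>>> send_rows([
  [0.06,0.007,-0.02,0,1],
  [0.12,0.013,-0.02,0,1],
  [0.165,0.018,-0.02,0,1],
  [0.165,0.018,-0.02,0,1],
  [0.165,0.018,-0.02,0,1],
])

```text
time_s: 2.77
eef_pos: [439.0, -190.1, 77.3]
ee_rot: [[0.994, 0.108, 0.0], [0.108, -0.994, -0.0], [0.0, 0.0, -1.0]]
contact_force: [-0.6, -0.8, 0.3]
width: 0.999
```

>>> send_rows([
  [0.013,0.0014,0,0,1],
  [0.026,0.003,0,0,1],
  [0.04,0.0045,0,0,1],
  [0.053,0.006,0,0,1],
  [0.053,0.006,0,0,1],
])

```text
time_s: 3.18
eef_pos: [446.5, -189.4, 77.3]
ee_rot: [[0.994, 0.107, 0.0], [0.107, -0.994, -0.0], [0.0, 0.0, -1.0]]
contact_force: [-0.8, -0.6, -0.7]
width: 0.997
```

>>> send_rows([
  [0.013,0.0014,0,0,1],
  [0.026,0.003,0,0,1],
  [0.04,0.0045,0,0,1],
  [0.053,0.006,0,0,1],
])

```text
time_s: 3.52
eef_pos: [453.3, -188.1, 77.0]
ee_rot: [[0.994, 0.107, -0.002], [0.107, -0.994, 0.001], [-0.002, -0.001, -1.0]]
contact_force: [-3.4, 0.5, 1.8]
width: 1.0
```

```bash
python3 - <<'E'
from h import *
import cv2
s=manip.get_state(); print(s['time_s'],s['eef_pos'],s['contact_force'])
cv2.imwrite(f"pics/wrist3.png",vision.read_camera('wrist'))
E
```

```text
3.5167 [ 453.31453029 -188.13370737   77.03678598] [-3.39090096  0.45004152  1.84423507]
```

View pics/wrist3.png

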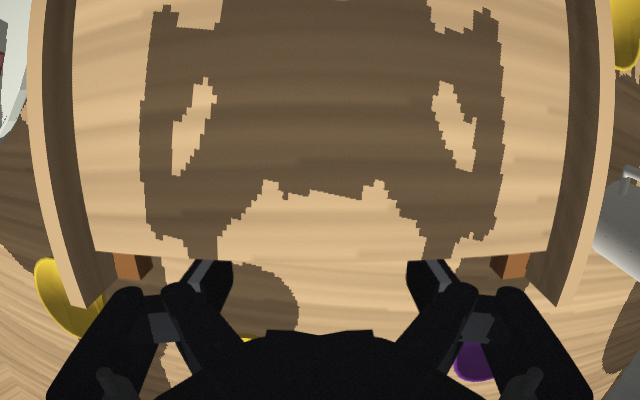

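>>> send_rows([
  [0.013,0.0015,0,0,1],
  [0.026,0.003,0,0,1],
  [0.04,0.0045,0,0,1],
  [0.053,0.006,0,0,1],
  [0.066,0.0073,0,0,1],
  [0.08,0.009,0,0,1],
  [0.093,0.0103,0,0,1],
  [0.106,0.0118,0,0,1],
])

```text
time_s: 4.23
eef_pos: [470.2, -186.6, 77.2]
ee_rot: [[0.994, 0.107, 0.0], [0.107, -0.994, 0.0], [0.0, -0.0, -1.0]]
contact_force: [-2.0, -0.4, -1.6]
width: 0.998
```

```bash
python3 - <<'E'
from h import *
import cv2
s=manip.get_state(); print(s['time_s'],s['eef_pos'],s['contact_force'])
cv2.imwrite(f"pics/wrist4.png",vision.read_camera('wrist'))
np.savez('w4.npz',p=s['eef_pos'],R=s['ee_rot'])
E
```

```text
4.2333 [ 470.21085989 -186.55387542   77.17278489] [-2.01078118 -0.39496035 -1.61869446]
```

View pics/wrist4.png

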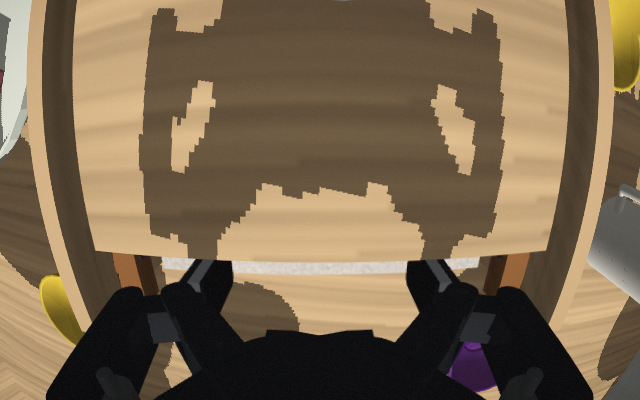

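```bash
python3 - <<'E'
from h import *
w=np.load('w4.npz');p,R=w['p'],w['R']
a=wray((95.5,250.5),p,R,95);b=wray((547,250),p,R,95)
m=(a+b)/2; print(a,b,np.hypot(*(a-b)[:2]),m,np.degrees(np.arctan2(-(a-b)[0],(a-b)[1])))
d=np.array([.9939,.1106]); print('depth',(m[:2]-[440.6,-190.9])@d,'tcp depth',(p[:2]-[440.6,-190.9])@d)
E
```

```text
[469.34366794 -76.56431254  95.        ] [ 493.22033863 -297.48676137   95.        ] 222.20896426849492 [ 481.28200328 -187.02553695   95.        ] 6.168422337216864
depth 40.862358675104126 tcp depth 29.91091502563094
```

>>> send_rows([
  [0.013,0.0015,0,0,1],
  [0.026,0.003,0,0,1],
  [0.04,0.0045,0,0,1],
  [0.053,0.006,0,0,1],
  [0.066,0.0073,0,0,1],
  [0.08,0.009,0,0,1],
  [0.093,0.0103,0,0,1],
  [0.106,0.0118,0,0,1],
])

```text
time_s: 4.95
eef_pos: [486.1, -184.9, 77.3]
ee_rot: [[0.994, 0.107, -0.0], [0.107, -0.994, -0.0], [-0.0, 0.0, -1.0]]
contact_force: [-2.5, -0.6, 0.8]
width: 1.001
```

>>> send_rows([
  [0.013,0.0015,0,0,1],
  [0.026,0.003,0,0,1],
  [0.04,0.0045,0,0,1],
  [0.053,0.006,0,0,1],
  [0.066,0.0073,0,0,1],
  [0.08,0.009,0,0,1],
  [0.093,0.0103,0,0,1],
])

```text
time_s: 5.53
eef_pos: [500.0, -183.3, 77.3]
ee_rot: [[0.994, 0.107, 0.0], [0.107, -0.994, 0.0], [0.0, -0.0, -1.0]]
contact_force: [-2.7, -1.3, 0.2]
width: 1.001
```

```bash
python3 - <<'E'
from h import *
import cv2
s=manip.get_state(); print(s['time_s'],s['eef_pos'],s['contact_force'])
cv2.imwrite(f"pics/wrist5.png",vision.read_camera('wrist'))
np.savez('w5.npz',p=s['eef_pos'],R=s['ee_rot'])
E
```

```text
5.5333 [ 500.0425252  -183.28024297   77.31305505] [-2.72390381 -1.30931871  0.19259199]
```

View pics/wrist5.png

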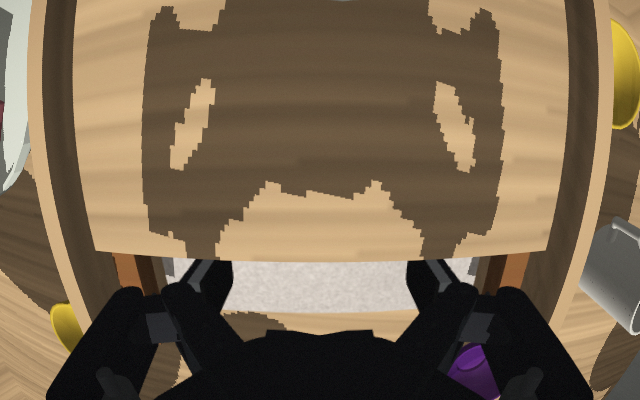

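>>> send_rows([
  [0.0066,0.0007,0,0,1],
  [0.0133,0.0015,0,0,1],
  [0.02,0.0022,0,0,1],
  [0.0265,0.003,0,0,1],
  [0.033,0.0037,0,0,1],
  [0.04,0.0045,0,0,1],
])

```text
time_s: 6.08
eef_pos: [505.9, -182.6, 77.3]
ee_rot: [[0.994, 0.107, 0.0], [0.107, -0.994, 0.0], [0.0, -0.0, -1.0]]
contact_force: [-1.2, 0.1, -0.3]
width: 1.004
```

>>> send_rows([
  [0.0066,0.0007,0,0,1],
  [0.0133,0.0015,0,0,1],
])

```text
time_s: 6.25
eef_pos: [507.9, -182.3, 77.3]
ee_rot: [[0.994, 0.107, -0.0], [0.107, -0.994, 0.0], [-0.0, -0.0, -1.0]]
contact_force: [-3.7, 0.4, 2.2]
width: 1.002
```

```bash
python3 - <<'E'
from h import *
import cv2
s=manip.get_state(); print(s['time_s'],s['eef_pos'],s['contact_force'])
cv2.imwrite(f"pics/wrist6.png",vision.read_camera('wrist'))
np.savez('w6.npz',p=s['eef_pos'],R=s['ee_rot'])
E
```

```text
6.25 [ 507.86417922 -182.34451346   77.25375986] [-3.74098673  0.38865316  2.2263235 ]
```

View pics/wrist6.png

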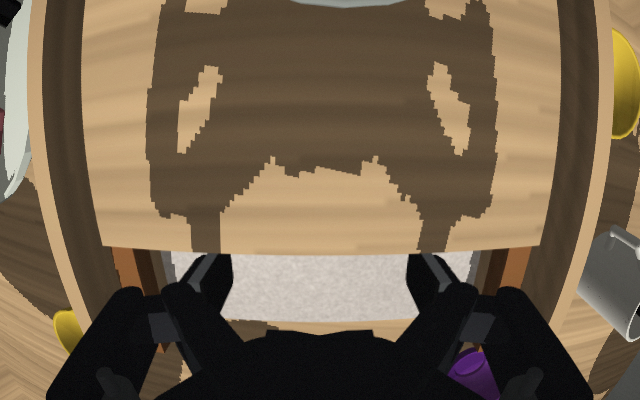

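The board's front edge has shrunk in the view (103–540 px, was 95–547), so it has dropped. I'll back straight out.

>>> send_rows([
  [-0.01,-0.001,0,0,1],
  [-0.03,-0.0033,0,0,1],
  [-0.06,-0.0067,0,0,1],
  [-0.15,-0.0167,0,0,1],
  [-0.3,-0.033,0,0,1],
  [-0.5,-0.056,0,0,1],
  [-0.65,-0.072,0,0,1],
  [-0.65,-0.072,0,0,1],
])

```text
time_s: 6.97
eef_pos: [405.2, -191.8, 76.1]
ee_rot: [[0.994, 0.105, -0.005], [0.105, -0.994, 0.003], [-0.005, -0.003, -1.0]]
contact_force: [-0.6, 0.1, 0.4]
width: 1.0
```

>>> send_rows([
  [0,0,0.25,0,1],
  [0,0,0.5,0,1],
  [0,0,0.75,0,1],
  [0,0,1,0,1],
  [0,0,1,0,1],
  [0,0,1,0,1],
  [0,0,1,0,1],
])

```text
time_s: 7.55
eef_pos: [410.5, -193.1, 227.3]
ee_rot: [[0.994, 0.107, 0.001], [0.107, -0.994, -0.0], [0.001, 0.0, -1.0]]
contact_force: [0.1, -0.8, -1.4]
width: 1.003
```

```bash
python3 - <<'E'
from h import *
import cv2
s=manip.get_state(); print(s['time_s'],s['eef_pos'],s['contact_force'])
cv2.imwrite(f"pics/wrist7.png",vision.read_camera('wrist'))
np.savez('w7.npz',p=s['eef_pos'],R=s['ee_rot'])
im=vision.read_camera('scene'); cv2.imwrite('pics/scene7.png',im)
cv2.imwrite('pics/scene7z.png',cv2.resize(im[145:265,175:305],None,fx=5,fy=5,interpolation=cv2.INTER_CUBIC))
a=vision.read_camera('top');cv2.imwrite('pics/top7z.png',cv2.resize(a[125:250,325:450],None,fx=4.8,fy=4.8,interpolation=cv2.INTER_CUBIC))
E
```

```text
7.55 [ 410.4531615  -193.11895229  227.32000878] [ 0.11713843 -0.75961692 -1.40492837]
```

View pics/wrist7.png

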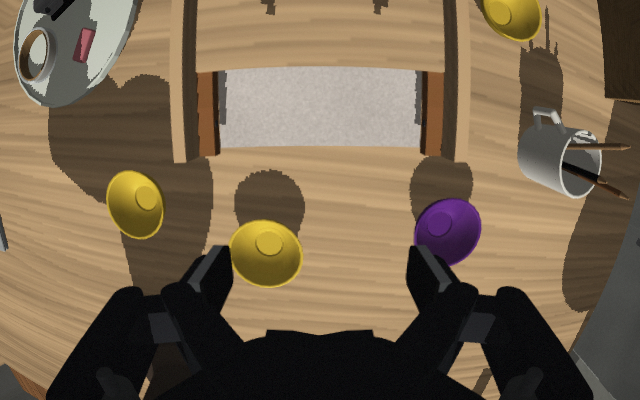

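View pics/scene7z.png

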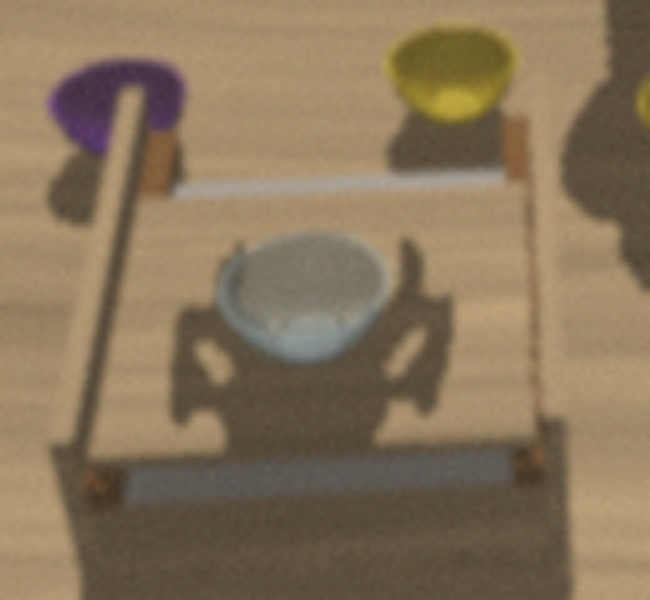

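View pics/top7z.png

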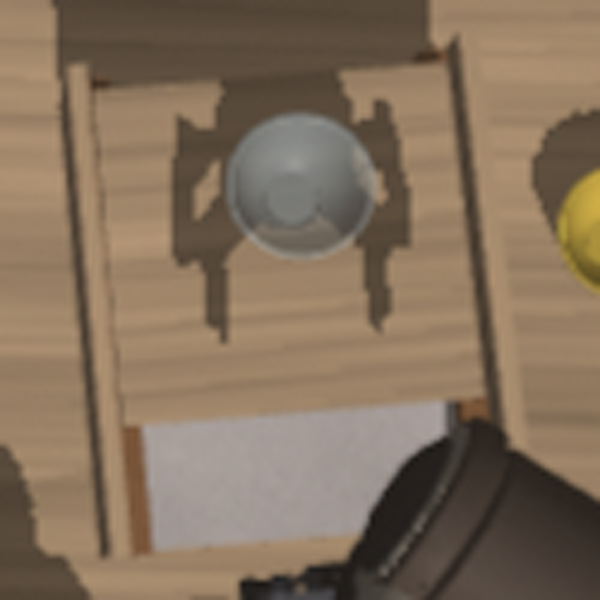

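```bash
python3 - <<'E'
import cv2
a=cv2.imread('pics/wrist7.png')[30:110]
cv2.imwrite('pics/w7l.png',cv2.resize(a[:,165:245],None,fx=6,fy=6,interpolation=cv2.INTER_CUBIC))
cv2.imwrite('pics/w7r.png',cv2.resize(a[:,400:480],None,fx=6,fy=6,interpolation=cv2.INTER_CUBIC))
E
```

```text
(no output)
```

View pics/w7l.png

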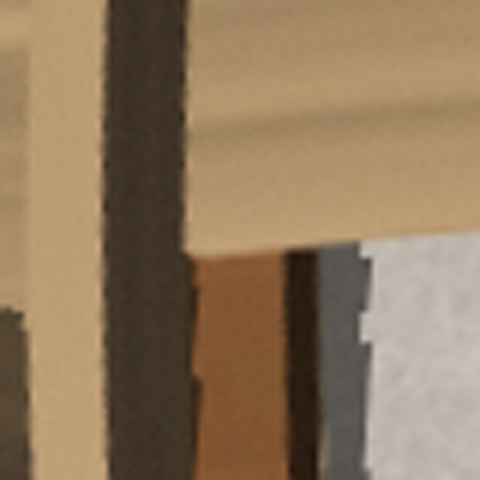

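View pics/w7r.png

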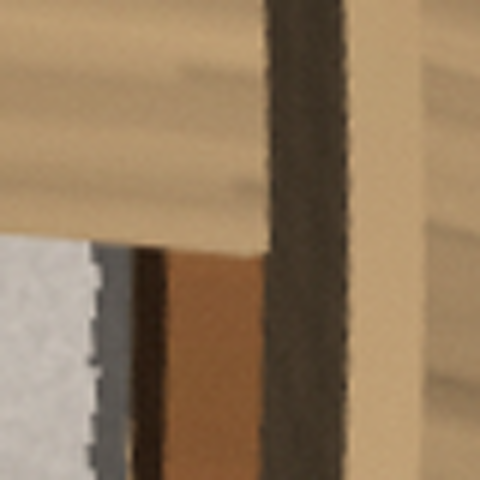

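```bash
python3 - <<'E'
from h import *
d=np.array([.9939,.1106]);l=np.array([-.1106,.9939]);o=np.array([440.6,-190.9])
w=np.load('w7.npz');p,R=w['p'],w['R']
Z=lambda u,s,ox,oy:((u[0]+.5)/s-.5+ox,(u[1]+.5)/s-.5+oy)
for z in(89,95):
    a=wray(Z((186,257),6,165,30),p,R,z);b=wray(Z((268,255),6,400,30),p,R,z)
    print('w7',z,np.hypot(*(a-b)[:2]),[((q[:2]-o)@d,(q[:2]-o)@l) for q in(a,b)])
w=np.load('w6.npz');p,R=w['p'],w['R']
for z in(89,95):
    a=wray((103,247),p,R,z);b=wray((540,246),p,R,z)
    print('w6',z,np.hypot(*(a-b)[:2]),[((q[:2]-o)@d,(q[:2]-o)@l) for q in(a,b)])
# triangulate back corners from top+scene
def ray(n,uv):
    c=vision.calibration(n);K=c['camera_matrix'];T=c['world_from_camera']
    v=T[:3,:3]@np.array([(uv[0]-K[0,2])/K[0,0],-(uv[1]-K[1,2])/K[1,1],-1]);return T[:3,3],v
def tri(ut,us):
    A=[];y=[]
    (o1,v1),(o2,v2)=ray('top',ut),ray('scene',us)
    t=np.linalg.lstsq(np.c_[v1,-v2],o2-o1,rcond=None)[0]
    return (o1+t[0]*v1+o2+t[1]*v2)/2, np.linalg.norm(o1+t[0]*v1-o2-t[1]*v2)
for nm,a,b in(('before L',(103,182),(535,350)),('before R',(460,155),(105,370)),('after L',(93,87),(537,442)),('after R',(447,63),(85,463)),('afterF L',(126,426),(525,184)),('afterF R',(487,401),(135,200))):
    P,e=tri(Z(a,4.8,325,125),Z(b,5,175,145)); print(nm,P.round(1),e.round(1),((P[:2]-o)@d).round(1))
E
```

```text
w7 89 221.387359268513 [(np.float64(78.05973354532846), np.float64(110.49065444074698)), (np.float64(77.76767805244347), np.float64(-110.9042130190877))]
w7 95 216.4044045690676 [(np.float64(77.2165921084185), np.float64(108.020151056491)), (np.float64(76.93111015837525), np.float64(-108.39159271061273))]
w6 89 221.89749520663875 [(np.float64(78.26671168110079), np.float64(110.18636272142038)), (np.float64(77.90746892638357), np.float64(-111.71856026578078))]
w6 95 210.46200818634918 [(np.float64(81.38401194637916), np.float64(104.53994963254551)), (np.float64(81.0432827663865), np.float64(-105.92910354370801))]
before L [657.6 -55.1  92.1] 4.9 230.7
before R [ 680.1 -275.5   91.5] 3.7 228.7
after L [719.6 -48.6  85.9] 3.7 293.0
after R [ 740.8 -270.8   84.4] 1.3 289.6
afterF L [507.3 -73.   85.6] 3.7 79.3
afterF R [ 528.8 -294.3   84.2] 1.1 76.3
```

The triangulated corners show all four sitting about 6 mm lower and level. The front edge is 78 mm in (home is 80 ± 3), and the hand is clear. I'm handing in.

```bash
python3 -c "
from plant import manip
s=manip.get_state();print(s['time_s'],s['contact_force']);print(manip.close_job())"
```

```text
7.7 [-0.09323052 -0.08843947 -0.91057849]
the job is handed in; nothing more can be done
None
```

The board is home: I pushed it back about 60 mm with both open fingertips on its front edge, until it dropped into the notches. The highest force I read was about 4.5 N. I then backed the hand straight out, lifted it clear and handed in at 7.7 s.

- **Drop and level:** at the board's top height when home (89 mm), the front edge measures 221.4 mm in the wrist view, against its true 222 mm. All four corners, located with the top and scene cameras, are level to within 2 mm. The two back corners came out 6–7 mm lower than before the push; the front corners had no earlier reading to compare.
- **Position:** the front edge is 78 mm inside the rack, within the 80 ± 3 mm fit. The other two cameras gave 76 mm on one side and 79 mm on the other. That reading is about 3 mm rougher, and its heights also came out about 4 mm low, both before and after the push.
- **Everything else:** the bowl still stands on the board, and the hand touched nothing but the board. I did not do a separate before-and-after check of the turntable and the other desk items.

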